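# Set up the foil rolls at the hot-stamping press

## Task

The four rolls of stamping foil on the wooden stock rack stand in the order of today's stamping jobs. Move them all over to the empty aluminium press rack, one roll to a peg and in the same order from left to right, each slipped over its peg until it stands fully down and upright on its seat. Keep the rolls upright on the way, and lower them onto the pegs rather than dropping them.

Things in the scene. Friction and masses are not known exactly. Their poses are not given: they have to be found in the camera images.
- stock_rack: Stock rack: a wooden board with blank job tickets along its near edge, 334 mm long (its y, leftwards as the robot sees it, within 0.15 rad), 66 mm deep (x), fixed. Origin under its centre on the table, z up. Places at y = +129, +43, -43, -129 mm, x = 0: each a black disc seat, 62 mm across, top at z = 18 mm, with a steel peg 10 mm thick, 31 mm tall above it. The four rolls stand on it at the start.
- press_rack: Press rack: a bare aluminium board, 334 mm long (its y, leftwards as the robot sees it, within 0.15 rad), 66 mm deep (x), fixed. Origin under its centre on the table, z up. Places at y = +129, +43, -43, -129 mm, x = 0: each a black disc seat, 62 mm across, top at z = 18 mm, with a steel peg 10 mm thick, 31 mm tall above it. Empty at the start.
- roll_56: Roll of gold-coloured stamping foil, 56 mm in diameter and 46 mm tall, standing upright on a peg of the stock rack, rigid, 40 to 290 g; open cardboard core of 26 mm bore right through its length, so it slips over a 10 mm peg with 8 mm to spare all round. Origin: centre of its underside; z: its axis, up at the start.
- roll_50: Roll of gold-coloured stamping foil, 50 mm in diameter and 82 mm tall, standing upright on a peg of the stock rack, rigid, 40 to 290 g; open cardboard core of 26 mm bore right through its length, so it slips over a 10 mm peg with 8 mm to spare all round. Origin: centre of its underside; z: its axis, up at the start.
- roll_42: Roll of gold-coloured stamping foil, 42 mm in diameter and 60 mm tall, standing upright on a peg of the stock rack, rigid, 40 to 290 g; open cardboard core of 26 mm bore right through its length, so it slips over a 10 mm peg with 8 mm to spare all round. Origin: centre of its underside; z: its axis, up at the start.
- roll_36: Roll of gold-coloured stamping foil, 36 mm in diameter and 72 mm tall, standing upright on a peg of the stock rack, rigid, 40 to 290 g; open cardboard core of 26 mm bore right through its length, so it slips over a 10 mm peg with 8 mm to spare all round. Origin: centre of its underside; z: its axis, up at the start.
- seat_56: The fixed disc seat with peg of the stock rack on which the 56 mm roll stands at the start; the four are alike, and which roll's seat is at which place changes. Origin: centre of the disc's underside, 14 mm above the table. It stays put when the roll is gone.
- seat_50: The fixed disc seat with peg of the stock rack on which the 50 mm roll stands at the start; the four are alike, and which roll's seat is at which place changes. Origin: centre of the disc's underside, 14 mm above the table. It stays put when the roll is gone.
- seat_42: The fixed disc seat with peg of the stock rack on which the 42 mm roll stands at the start; the four are alike, and which roll's seat is at which place changes. Origin: centre of the disc's underside, 14 mm above the table. It stays put when the roll is gone.
- seat_36: The fixed disc seat with peg of the stock rack on which the 36 mm roll stands at the start; the four are alike, and which roll's seat is at which place changes. Origin: centre of the disc's underside, 14 mm above the table. It stays put when the roll is gone.
Things that resemble listed ones, but are neither listed nor needed, are in the scene too. What is shaped like the roll_50 but green is not meant.

How it is judged:
At the end, for the whole second after the job is handed in: Each roll is at the place of the press rack with the same rank from the left as its first place on the stock rack: within 11 mm of it along and across the rack (over the peg), underside within 4 mm of the seat's top, axis within 0.08 rad of vertical, slower than 0.02 m/s (((y of seat_56 in the frame of stock_rack between 0.109 and 0.149 m and y of roll_56 in the frame of press_rack between 0.118 and 0.14 m) or (y of seat_56 in the frame of stock_rack between 0.023 and 0.063 m and y of roll_56 in the frame of press_rack between 0.032 and 0.054 m) or (y of seat_56 in the frame of stock_rack between -0.063 and -0.023 m and y of roll_56 in the frame of press_rack between -0.054 and -0.032 m) or (y of seat_56 in the frame of stock_rack between -0.149 and -0.109 m and y of roll_56 in the frame of press_rack between -0.14 and -0.118 m)) and x of roll_56 in the frame of press_rack between -0.011 and 0.011 m and z of roll_56 in the frame of press_rack between 0.014 and 0.022 m and angle between each of roll_56, roll_50, roll_42, roll_36's own z axis and vertical below 0.08 rad and linear speed of each of roll_56, roll_50, roll_42, roll_36 below 0.02 m/s and ((y of seat_50 in the frame of stock_rack between 0.109 and 0.149 m and y of roll_50 in the frame of press_rack between 0.118 and 0.14 m) or (y of seat_50 in the frame of stock_rack between 0.023 and 0.063 m and y of roll_50 in the frame of press_rack between 0.032 and 0.054 m) or (y of seat_50 in the frame of stock_rack between -0.063 and -0.023 m and y of roll_50 in the frame of press_rack between -0.054 and -0.032 m) or (y of seat_50 in the frame of stock_rack between -0.149 and -0.109 m and y of roll_50 in the frame of press_rack between -0.14 and -0.118 m)) and x of roll_50 in the frame of press_rack between -0.011 and 0.011 m and z of roll_50 in the frame of press_rack between 0.014 and 0.022 m and ((y of seat_42 in the frame of stock_rack between 0.109 and 0.149 m and y of roll_42 in the frame of press_rack between 0.118 and 0.14 m) or (y of seat_42 in the frame of stock_rack between 0.023 and 0.063 m and y of roll_42 in the frame of press_rack between 0.032 and 0.054 m) or (y of seat_42 in the frame of stock_rack between -0.063 and -0.023 m and y of roll_42 in the frame of press_rack between -0.054 and -0.032 m) or (y of seat_42 in the frame of stock_rack between -0.149 and -0.109 m and y of roll_42 in the frame of press_rack between -0.14 and -0.118 m)) and x of roll_42 in the frame of press_rack between -0.011 and 0.011 m and z of roll_42 in the frame of press_rack between 0.014 and 0.022 m and ((y of seat_36 in the frame of stock_rack between 0.109 and 0.149 m and y of roll_36 in the frame of press_rack between 0.118 and 0.14 m) or (y of seat_36 in the frame of stock_rack between 0.023 and 0.063 m and y of roll_36 in the frame of press_rack between 0.032 and 0.054 m) or (y of seat_36 in the frame of stock_rack between -0.063 and -0.023 m and y of roll_36 in the frame of press_rack between -0.054 and -0.032 m) or (y of seat_36 in the frame of stock_rack between -0.149 and -0.109 m and y of roll_36 in the frame of press_rack between -0.14 and -0.118 m)) and x of roll_36 in the frame of press_rack between -0.011 and 0.011 m and z of roll_36 in the frame of press_rack between 0.014 and 0.022 m); the robot touches nothing.
It fails at once if a roll is tipped more than 0.6 rad from upright (angle between any of roll_56, roll_50, roll_42, roll_36's own z axis and vertical above 0.6 rad).
It fails at once if a roll is dropped: it falls faster than 1 m/s (some 50 mm of free fall) out of the fingers ((contact force between roll_56 and the fingers below 0.05 N and linear speed of roll_56 above 1 m/s) or (contact force between roll_50 and the fingers below 0.05 N and linear speed of roll_50 above 1 m/s) or (contact force between roll_42 and the fingers below 0.05 N and linear speed of roll_42 above 1 m/s) or (contact force between roll_36 and the fingers below 0.05 N and linear speed of roll_36 above 1 m/s)).
It also fails if it takes over 88 s, if anything falls off the work surface, if the arm or the gripper's body presses on something with over 40 N, if the wrist force passes 120 N, or if a joint passes its speed limit or range.

## Robot

A 6-joint arm with a two-finger parallel gripper is mounted at the origin on the work surface. World frame = base frame: x ahead of the robot, y to its left, z up, the work surface at z = 0. Lengths are in m, angles in rad, forces in N, time in s.
With the tool pointing down it reaches from about 0.4 to 0.925 m from the base axis. Payload 12.5 kg.
Tool frame: the origin (TCP) lies midway between the tips of the shut fingers; the grasp point (between the pads) lies 19 mm behind it; z points along the fingers, y is the line along which they close (so a half turn about z gives the same grasp; the last joint's range is limited). The gripper opens to 95 mm and grips with 3 to 60 N. Pads are 20 mm wide; open, the fingers measure 119 mm over their backs; the gripper's body (75 mm by 180 mm) begins 59 mm behind the grasp point.
Start: joints at [1.2, 0.491, 1.559, -0, 1.092, -0.106], TCP at [0.164, 0.603, 0.215] pointing down, gripper open.
Joint ranges: [-3.1, 3.1], [-0.84, 2.19], [0.05, 2.79], [-1.13, 4.28], [0.06, 2.93], [-2.69, 2.69]. Speed limits (rad/s): [2.22, 2.22, 2.79, 3.14, 3.14, 3.14].

## Interface

Orientations are given as a unit quaternion [x, y, z, w].
In Python, from bench import ctrl gives the robot as it stands.
- The arm moves only by the shell command python3 -m jog 'ROWS' [FORCE]. ROWS is JSON, a list of rows, each a list of 7 numbers: the finger opening in m, from 0 to 0.0951, then the shift along the tool's x, y, z in m, then the turn, a rotation vector about the tool's x, y, z in rad. In form: [[grip, dx, dy, dz, ax, ay, az], ...]. A call has 1 to 5 rows; each row is the pose to reach, as a shift and turn from the pose commanded when the call began, along the tool's axes at that moment; what a row does not reach only later rows make up. A row lasts 1/12 s, in which the tool goes at most 41.7 mm and 7.16 degrees, less where a joint would pass 70% of its speed; a pose out of reach is approached as far as the arm can. A call with a gripper value outside its range is refused whole. The fingers move at their own pace and stop on an object; FORCE is the grip in N (left out, the last holds). Time passes only in rows, so rows that repeat a pose let the fingers close. It gives the time, the measured TCP pose, the force, the opening and the grip force at its end, in the units of the state.
- ctrl.read_state(): the state, without advancing time (a new reading comes with each control period).
- ctrl.snapshot(name): name is "scene" or "top" or "wrist"; returns a dict with "image" (420x560x3 uint8, blue, green, red), "fx", "fy", "cx", "cy" (pixels), "cam_to_world" (4x4, takes a point from camera to world coordinates); the wrist camera has in their place "hand_eye" (4x4, takes a point from camera to tool coordinates, whose origin is the TCP and whose axes are the flange's). Camera axes: x right, y down, z forward; pixel columns grow to the right and rows downward; lengths in m; the calibration is good to about 2 mm. A picture is of the moment at which its call begins: read the wrist's pose just before it. There is no depth.
- ctrl.close_job(): hands the job in; it is judged then, once.
The state is a dict: "time": time; "joint_positions": joint angles; "dq": joint speeds; "joint_efforts": joint torques, N m; "tcp_pos": TCP position; "tool_rot": TCP orientation; "ft_force": force on the tool from outside, world axes, zero at the start; "torque": the same for the moment, N m; "gripper_width": finger opening in m; "grip_force": force on a finger pad.
Only numpy, scipy, OpenCV 4.12 (cv2) and the standard library are available. Lean on these libraries where they do the work, as an engineer would, in place of code of your own. Each camera call takes 0.05 s, during which the arm holds its last target. There are 200 camera calls.

## Working session

There is one attempt and no reset: what is moved stays moved. The work goes in short steps, Python scripts to look and compute and a shell command to move; the robot and the scene stay as the last step left them, time stands still between calls to the robot, and variables do not carry over. Pictures are saved under pics/ and viewed, at most 14 in all, crops included, and the job is handed in when it is done.

```bash
ls; mkdir -p pics; python3 - <<'E'
from bench import ctrl
import cv2,numpy as np
print(ctrl.read_state())
for n in("scene","top"):
    s=ctrl.snapshot(n);cv2.imwrite(f"pics/{n}0.png",s["image"]);print(n,s["fx"],s["fy"],s["cx"],s["cy"],np.round(s["cam_to_world"],4).tolist())
E
```

```text
pics
{'time': 0.0, 'joint_positions': array([ 1.20042951e+00,  4.91571858e-01,  1.55946809e+00, -1.23458601e-05,
        1.09171724e+00, -1.05619736e-01]), 'dq': array([ 0.00058292,  0.00085557,  0.00016894, -0.00150439, -0.00098173,
        0.00065504]), 'joint_efforts': array([-4.97531131e-03, -6.12636065e+01, -2.58178174e+01,  6.90235547e-02,
        4.81864577e-02, -8.11289442e-05]), 'tcp_pos': array([0.16343966, 0.60298421, 0.2140477 ]), 'tool_rot': array([ 1.31984442e-01,  9.91251617e-01, -5.67145356e-04, -1.31949111e-04]), 'ft_force': array([-0.1287256 ,  0.32877472, -0.22366828]), 'torque': array([-0.05351182,  0.04764804, -0.00394262]), 'grip_force': 0.0, 'gripper_width': 0.09520440451625803}
scene 487.9838039845096 487.9838039845096 280.1424335716565 207.9590896871144 [[-0.7351, 0.518, -0.4373, 1.0147], [0.6779, 0.5659, -0.4693, 0.4779], [0.0044, -0.6415, -0.7671, 0.7773], [0.0, 0.0, 0.0, 1.0]]
top 493.03418987243646 493.03418987243646 278.3043246395526 207.248584492567 [[-0.017, -0.9983, 0.0555, 0.5536], [-0.9997, 0.0181, 0.0187, 0.0152], [-0.0197, -0.0552, -0.9983, 0.8422], [0.0, 0.0, 0.0, 1.0]]
```

View pics/scene0.png

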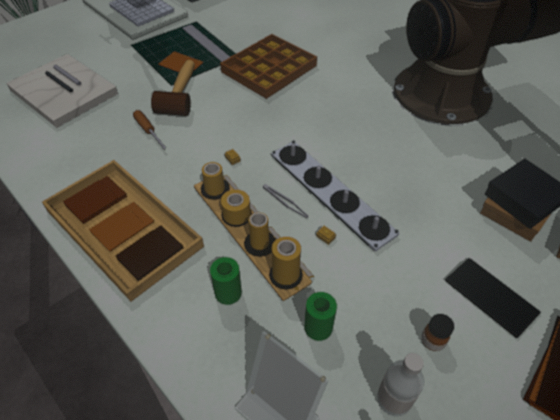

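View pics/top0.png

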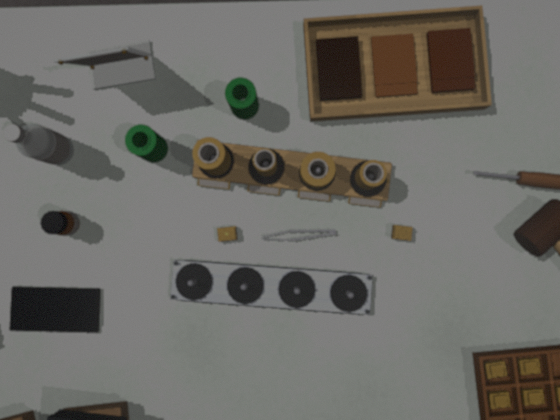

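The scene shows the gold rolls in top-view order, left to right: (211,155) 50 mm, (266,163) 36 mm, (318,170) 56 mm and (371,177) 42 mm. The green look-alikes at (242,97) and (146,142) aren't meant, because they're green and off the rack. The empty press rack's seats are at about (193,281), (245,286), (297,290) and (349,293).

```bash
cat > h.py <<'E'
from bench import ctrl
import cv2,numpy as np
from scipy.spatial.transform import Rotation as R
def ray(s,u,v,z,T=None):
    T=np.array(s["cam_to_world"]) if T is None else T
    d=T[:3,:3]@np.array([(u-s["cx"])/s["fx"],(v-s["cy"])/s["fy"],1]);o=T[:3,3]
    return (o+d*(z-o[2])/d[2])[:2]
def proj(s,P,T=None):
    T=np.array(s["cam_to_world"]) if T is None else T
    p=T[:3,:3].T@(np.asarray(P)-T[:3,3]); return np.array([s["cx"]+s["fx"]*p[0]/p[2],s["cy"]+s["fy"]*p[1]/p[2]])
def rack(P): # places left to right -> origin, yaw
    y=np.array([.129,.043,-.043,-.129]);c=P.mean(0);e=(y[:,None]*P).sum(0)
    return c,np.arctan2(-e[0],e[1])
E
python3 - <<'E'
from h import *
s=ctrl.snapshot("top");im=s["image"]
roi=im[255:320,165:380];g=cv2.GaussianBlur(cv2.cvtColor(roi,cv2.COLOR_BGR2GRAY),(3,3),0)
m=cv2.morphologyEx((g<70).astype(np.uint8),cv2.MORPH_CLOSE,np.ones((7,7)))
n,_,st,c=cv2.connectedComponentsWithStats(m)
k=sorted([(c[i]+[165,255]).tolist()+[int(st[i,4])] for i in range(1,n) if st[i,4]>400]);print(k)
P=np.array([ray(s,a,b,.018) for a,b,_ in k]);o,y=rack(P);print(P.round(4).tolist(),o,y,np.diff(P,axis=0))
cv2.imwrite("pics/crop1.png",cv2.resize(im[90:220,180:400],None,fx=3.6,fy=3.6,interpolation=cv2.INTER_CUBIC))
E
```

```text
[[193.57430488974114, 281.3844678811122, 1043], [244.968115942029, 285.1410628019324, 1035], [296.5756991321118, 289.0520732883317, 1037], [348.42993326978075, 292.9675881792183, 1049]]
[[0.4783, 0.1739], [0.4708, 0.0882], [0.4631, 0.0026], [0.4554, -0.083]] [0.46689547 0.04545953] -0.08910323171311939 [[-0.00750131 -0.08567868]
 [-0.00772387 -0.08560812]
 [-0.00769908 -0.08559186]]
```

View pics/crop1.png

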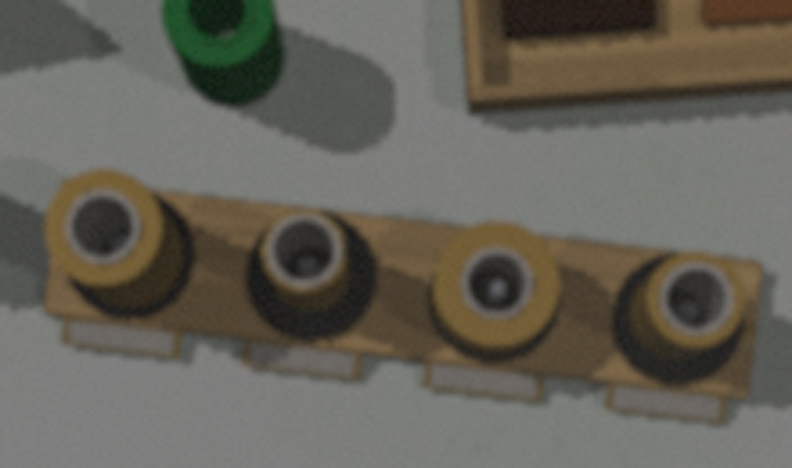

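The crop confirms four gold rolls on the wooden rack, with bore centres at crop pixels (103,227) 50, (303,253) 36, (497,284) 56 and (695,298) 42. The green one is off the rack.

```bash
python3 - <<'E'
from h import *
s=ctrl.snapshot("top")
C=np.array([(103,227),(303,253),(497,284),(695,298)])/3.6+[180,90]
P=np.array([ray(s,*c,z) for c,z in zip(C,(.1,.09,.064,.078))]);o,y=rack(P);print(P.round(4),o,y)
q=np.array([.129,.043,-.043,-.129]);print((o+np.outer(q,[-np.sin(y),np.cos(y)])).round(4))
t=ctrl.read_state();Rm=R.from_quat(t["tool_rot"]).as_matrix()
print("tool shift to above P0 at tcp z .2:",Rm.T@(np.r_[P[0],.2]-t["tcp_pos"]),"tooly ang",np.arctan2(Rm[1,1],Rm[0,1]))
E
```

```text
[[ 0.6794  0.1337]
 [ 0.6682  0.0498]
 [ 0.6567 -0.0343]
 [ 0.6471 -0.1185]] [0.66281657 0.00766227] -0.12828133286295612
[[ 0.6793  0.1356]
 [ 0.6683  0.0503]
 [ 0.6573 -0.035 ]
 [ 0.6463 -0.1203]]
tool shift to above P0 at tcp z .2: [-0.62075378 -0.31797224  0.01444271] tooly ang 1.3059273877395423
```

```bash
cat > to.py <<'E'
import sys
from h import *
# x y z tool_y_angle -> remaining tool shift and turn
x,y,z,a=map(float,sys.argv[1:]);t=ctrl.read_state();Rm=R.from_quat(t["tool_rot"])
G=R.from_matrix(np.c_[[-np.sin(a),np.cos(a),0],[np.cos(a),np.sin(a),0],[0,0,-1]])
print("t %.2f"%t["time"],"shift",(Rm.inv().apply(np.array([x,y,z])-t["tcp_pos"])*1e3).round(1),"mm turn",(Rm.inv()*G).as_rotvec().round(3),"j6 %.2f"%t["joint_positions"][5],"w %.4f"%t["gripper_width"],"f",t["ft_force"].round(1),"tcp",t["tcp_pos"].round(4))
E
python3 -m jog '[[0.095,-0.62,-0.318,0.014,0,0,1.4],[0.095,-0.62,-0.318,0.014,0,0,1.4],[0.095,-0.62,-0.318,0.014,0,0,1.4],[0.095,-0.62,-0.318,0.014,0,0,1.4],[0.095,-0.62,-0.318,0.014,0,0,1.4]]' 25; python3 to.py .6794 .1337 .2 -.128
```

```text
time: 0.62
tcp_pos: [0.3185, 0.4615, 0.2104]
tool_rot: [0.433, 0.901, 0.0, 0.0]
ft_force: [1.5, 1.3, 0.7]
gripper_width: 0.0947
grip_force: 0.0
t 0.62 shift [-481.4   76.7   10.4] mm turn [0.    0.    0.803] j6 0.17 w 0.0947 f [1.5 1.3 0.7] tcp [0.3185 0.4615 0.2104]
```

```bash
python3 -m jog '[[0.095,-0.48,0.077,0.01,0,0,0.8],[0.095,-0.48,0.077,0.01,0,0,0.8],[0.095,-0.48,0.077,0.01,0,0,0.8],[0.095,-0.48,0.077,0.01,0,0,0.8],[0.095,-0.48,0.077,0.01,0,0,0.8]]' >/dev/null; python3 to.py .6794 .1337 .2 -.128
```

```text
t 1.03 shift [-198.6  195.9    6.1] mm turn [-0.    -0.     0.178] j6 0.43 w 0.0954 f [0.2 0.9 1. ] tcp [0.4739 0.3223 0.2062]
```

```bash
python3 -m jog '[[0.095,-0.199,0.196,0.006,0,0,0.178],[0.095,-0.199,0.196,0.006,0,0,0.178],[0.095,-0.199,0.196,0.006,0,0,0.178],[0.095,-0.199,0.196,0.006,0,0,0.178],[0.095,-0.199,0.196,0.006,0,0,0.178]]' >/dev/null; python3 to.py .6794 .1337 .2 -.128
```

```text
t 1.45 shift [-41.9  56.8   1.5] mm turn [-0.    -0.     0.006] j6 0.30 w 0.0949 f [ 0.4  1.4 -0.5] tcp [0.6281 0.1822 0.2016]
```

```bash
python3 -m jog '[[0.095,-0.042,0.057,0.001,0,0,0.006],[0.095,-0.042,0.057,0.001,0,0,0.006],[0.095,-0.042,0.057,0.001,0,0,0.006],[0.095,-0.042,0.057,0.001,0,0,0.006]]' >/dev/null; python3 to.py .6794 .1337 .2 -.128
python3 - <<'E'
from h import *
t=ctrl.read_state();s=ctrl.snapshot("wrist")
T=np.eye(4);T[:3,:3]=R.from_quat(t["tool_rot"]).as_matrix();T[:3,3]=t["tcp_pos"];T=T@np.array(s["hand_eye"])
im=s["image"].copy()
for P in [(.6794,.1337,.1),(.6682,.0498,.09),(.6793,.1356,.018)]:
    u=proj(s,P,T);print(u);cv2.drawMarker(im,tuple(int(v) for v in u),(0,0,255),0,12)
cv2.imwrite("pics/w1.png",im);np.save("T1.npy",T)
E
```

```text
t 1.78 shift [-0.2  0.6 -0.3] mm turn [-0.001  0.    -0.002] j6 0.23 w 0.0949 f [-0.5  0.6  0.1] tcp [0.6788 0.134  0.1997]
[272.71072012 207.62299261]
[272.33090375 293.00186813]
[272.16336008 185.05366614]
```

View pics/w1.png

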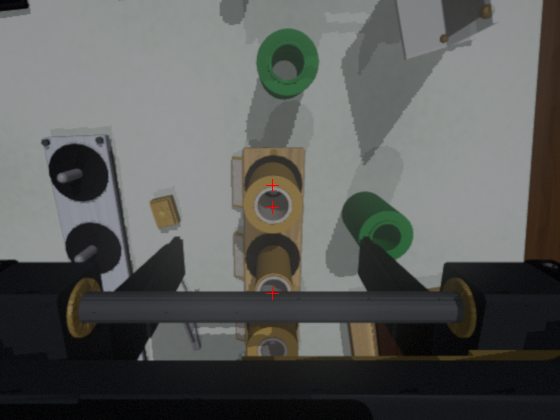

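The wrist view shows the first gold roll's bore at (272,204), within about 2 mm of the prediction. The fingers are clear of both green rolls, so I'm descending and grasping.

```bash
python3 -m jog '[[0.095,0.001,0,0.04,0,0,0],[0.095,0.001,0,0.08,0,0,0],[0.095,0.001,0,0.115,0,0,0],[0.095,0.001,0,0.14,0,0,0],[0.095,0.001,0,0.15,0,0,0]]' 30 >/dev/null; python3 to.py .6794 .1337 .05 -.128; python3 -m jog '[[0.04,0,0,0,0,0,0],[0.04,0,0,0,0,0,0],[0.04,0,0,0,0,0,0],[0.04,0,0,0,0,0,0],[0.04,0,0,0,0,0,0]]'
```

```text
t 2.25 shift [-3.4  3.9 -2.9] mm turn [-0.005  0.001  0.002] j6 0.23 w 0.0951 f [ 0.4 -0.8 -0.8] tcp [0.6759 0.1376 0.0471]
time: 2.67
tcp_pos: [0.6791, 0.1365, 0.0524]
tool_rot: [0.751, 0.66, 0.001, 0.001]
ft_force: [-0.6, 0.2, 0.6]
gripper_width: 0.0672
grip_force: 0.0
```

```bash
python3 -m jog '[[0.04,0,0,0,0,0,0],[0.04,0,0,0,0,0,0],[0.04,0,0,0,0,0,0],[0.04,0,0,0,0,0,0],[0.04,0,0,0,0,0,0]]'; python3 to.py .6794 .1337 .05 -.128
```

```text
time: 3.08
tcp_pos: [0.679, 0.1364, 0.0513]
tool_rot: [0.751, 0.66, 0.001, 0.0]
ft_force: [1.1, -0.9, 5.9]
gripper_width: 0.0503
grip_force: 30.0
t 3.08 shift [-2.6  0.7  1.3] mm turn [ 0.001 -0.    -0.   ] j6 0.23 w 0.0503 f [ 1.1 -0.9  5.9] tcp [0.679  0.1364 0.0513]
```

```bash
python3 -m jog '[[0.04,0,0,-0.015,0,0,0],[0.04,0,0,-0.04,0,0,0],[0.04,0,0,-0.065,0,0,0],[0.04,0,0,-0.07,0,0,0]]'; python3 to.py .4783 .1752 .12 -.089
```

```text
time: 3.42
tcp_pos: [0.6795, 0.1365, 0.1239]
tool_rot: [0.751, 0.66, 0.002, 0.001]
ft_force: [-0.1, 0.6, -1.7]
gripper_width: 0.0503
grip_force: 30.0
t 3.42 shift [  12.7 -204.5    3.2] mm turn [ 0.004 -0.001 -0.039] j6 0.23 w 0.0503 f [-0.1  0.6 -1.7] tcp [0.6795 0.1365 0.1239]
```

```bash
python3 -m jog '[[0.04,0.002,-0.02,0,0,0,-0.01],[0.04,0.004,-0.055,0,0,0,-0.02],[0.04,0.006,-0.09,0,0,0,-0.03],[0.04,0.009,-0.125,0,0,0,-0.039],[0.04,0.011,-0.16,0,0,0,-0.039]]'>/dev/null; python3 -m jog '[[0.04,0.0015,-0.025,0,0,0,0],[0.04,0.0015,-0.04,0,0,0,0],[0.04,0.0015,-0.045,0,0,0,0],[0.04,0.0015,-0.045,0,0,0,0],[0.04,0.0015,-0.045,0,0,0,0]]'>/dev/null; python3 to.py .4783 .1752 .052 -.089
python3 - <<'E'
from h import *
s=ctrl.snapshot("scene");im=s["image"]
cv2.imwrite("pics/s1.png",cv2.resize(im[90:310,180:420],None,fx=2.5,fy=2.5))
E
```

```text
t 4.25 shift [ 2.1  0.7 68.4] mm turn [ 0. -0. -0.] j6 0.31 w 0.0497 f [-0.1 -0.9 -2.8] tcp [0.4773 0.1732 0.1204]
```

View pics/s1.png

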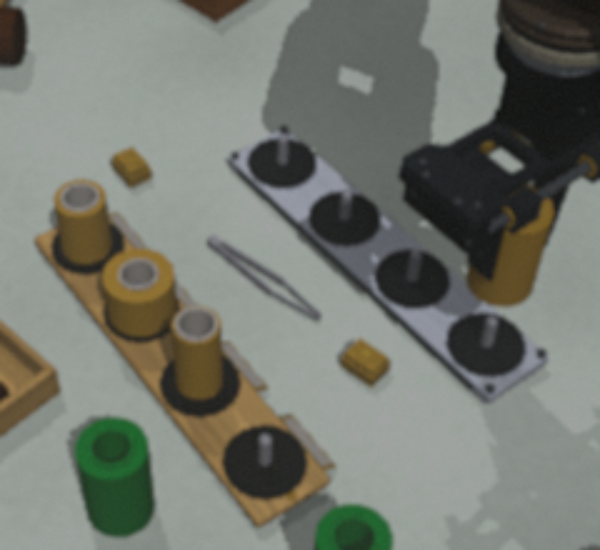

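The roll hangs upright over the leftmost press peg, so I'm lowering it.

```bash
python3 -m jog '[[0.04,0.0015,0,0.015,0,0,0],[0.04,0.0015,0,0.03,0,0,0],[0.04,0.0015,0,0.045,0,0,0],[0.04,0.0015,0,0.056,0,0,0],[0.04,0.0015,0,0.062,0,0,0]]'; python3 -m jog '[[0.04,0,0,0.004,0,0,0],[0.04,0,0,0.007,0,0,0],[0.04,0,0,0.007,0,0,0]]'; python3 to.py .4783 .1752 .052 -.089
```

```text
time: 4.72
tcp_pos: [0.4772, 0.1744, 0.0571]
tool_rot: [0.738, 0.675, -0.001, -0.0]
ft_force: [-0.5, 0.4, -2.1]
gripper_width: 0.0505
grip_force: 30.0
time: 4.97
tcp_pos: [0.4771, 0.1746, 0.0516]
tool_rot: [0.738, 0.675, 0.0, 0.0]
ft_force: [-0.3, 0.0, -2.0]
gripper_width: 0.0499
grip_force: 30.0
t 4.97 shift [ 0.7  1.1 -0.4] mm turn [ 0. -0. -0.] j6 0.31 w 0.0499 f [-0.3  0.  -2. ] tcp [0.4771 0.1746 0.0516]
```

```bash
python3 -m jog '[[0.04,0,0,0.001,0,0,0],[0.04,0,0,0.001,0,0,0],[0.08,0,0,0.001,0,0,0],[0.08,0,0,0.001,0,0,0],[0.08,0,0,0.001,0,0,0]]'; python3 -m jog '[[0.08,0,0,0,0,0,0],[0.08,0,0,0,0,0,0],[0.08,0,0,-0.02,0,0,0],[0.08,0,0,-0.06,0,0,0],[0.08,0,0,-0.10,0,0,0]]';python3 to.py .6682 .05 .15 -.128
```

```text
time: 5.38
tcp_pos: [0.4768, 0.1748, 0.051]
tool_rot: [0.738, 0.675, 0.0, 0.0]
ft_force: [0.4, -0.3, 0.6]
gripper_width: 0.0649
grip_force: 0.0
time: 5.8
tcp_pos: [0.4759, 0.1745, 0.1511]
tool_rot: [0.738, 0.675, -0.001, -0.001]
ft_force: [0.8, 0.3, -1.0]
gripper_width: 0.0796
grip_force: 0.0
t 5.80 shift [-106.9  202.6    0.5] mm turn [-0.003  0.001  0.039] j6 0.31 w 0.0796 f [ 0.8  0.3 -1. ] tcp [0.4759 0.1745 0.1511]
```

```bash
python3 -m jog '[[0.08,-0.015,0.029,0,0,0,0.01],[0.08,-0.034,0.064,0,0,0,0.02],[0.08,-0.053,0.1,0,0,0,0.03],[0.08,-0.072,0.136,0,0,0,0.039],[0.08,-0.09,0.17,0,0,0,0.039]]'>/dev/null; python3 -m jog '[[0.08,-0.013,0.024,0,0,0,0],[0.08,-0.017,0.0325,0,0,0,0],[0.08,-0.017,0.0325,0,0,0,0],[0.08,-0.017,0.0325,0,0,0,0]]'>/dev/null; python3 to.py .6682 .05 .05 -.128
python3 - <<'E'
from h import *
s=ctrl.snapshot("scene");im=s["image"]
cv2.imwrite("pics/s2.png",cv2.resize(im[90:310,180:420],None,fx=2.5,fy=2.5))
E
```

```text
t 6.55 shift [  0.9   1.  100.2] mm turn [-0.001 -0.    -0.   ] j6 0.10 w 0.0800 f [-0.4 -0.   1.4] tcp [0.6672 0.0492 0.1502]
```

View pics/s2.png

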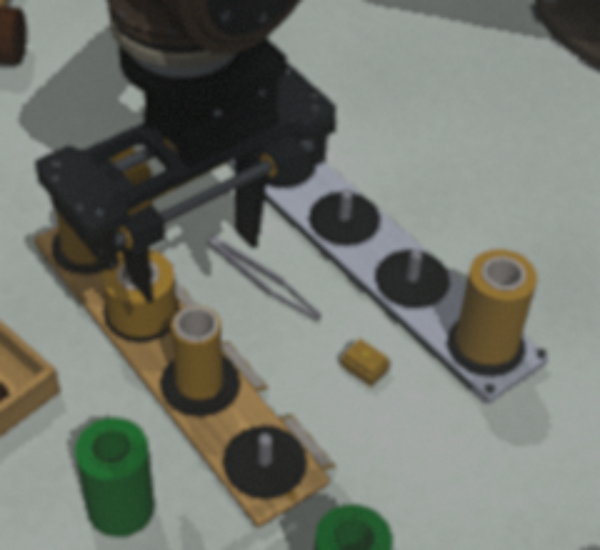

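Roll 50 stands upright on its seat at crop (490,310). Next is roll 36.

```bash
python3 -m jog '[[0.065,0.001,0.001,0.03,0,0,0],[0.065,0.001,0.001,0.06,0,0,0],[0.065,0.001,0.001,0.085,0,0,0],[0.065,0.001,0.001,0.1,0,0,0],[0.03,0.001,0.001,0.1,0,0,0]]' >/dev/null; python3 -m jog '[[0.03,0,0,0,0,0,0],[0.03,0,0,0,0,0,0],[0.03,0,0,0,0,0,0],[0.03,0,0,0,0,0,0],[0.03,0,0,0,0,0,0]]' >/dev/null;python3 -m jog '[[0.03,0,0,0,0,0,0],[0.03,0,0,0,0,0,0]]'; python3 to.py .6682 .05 .05 -.128
```

```text
time: 7.6
tcp_pos: [0.6696, 0.0499, 0.0519]
tool_rot: [0.751, 0.66, 0.001, 0.0]
ft_force: [-1.1, 1.2, 7.0]
gripper_width: 0.0345
grip_force: 30.0
t 7.60 shift [-0.1 -1.4  1.9] mm turn [ 0.002 -0.    -0.   ] j6 0.10 w 0.0345 f [-1.1  1.2  7. ] tcp [0.6696 0.0499 0.0519]
```

```bash
python3 -m jog '[[0.03,0,0,-0.015,0,0,0],[0.03,0,0,-0.04,0,0,0],[0.03,0,0,-0.065,0,0,0],[0.03,0,0,-0.07,0,0,0]]'; python3 to.py .4708 .0882 .12 -.089
```

```text
time: 7.93
tcp_pos: [0.6706, 0.0498, 0.1249]
tool_rot: [0.751, 0.66, 0.002, 0.002]
ft_force: [0.4, 1.1, -0.1]
gripper_width: 0.0344
grip_force: 30.0
t 7.93 shift [  12.6 -203.1    3.8] mm turn [ 0.006 -0.001 -0.039] j6 0.10 w 0.0344 f [ 0.4  1.1 -0.1] tcp [0.6706 0.0498 0.1249]
```

```bash
python3 - <<'E'
from h import *
a=ctrl.snapshot("scene")["image"][120:310,200:360];t=ctrl.read_state();b=ctrl.snapshot("top")["image"][120:300,170:400]
print(t["gripper_width"],t["grip_force"],t["ft_force"],t["tcp_pos"])
h=lambda i:cv2.resize(i,(int(i.shape[1]*480/i.shape[0]*.82),int(480*.82)),interpolation=cv2.INTER_CUBIC)
cv2.imwrite("pics/s3.png",np.hstack([h(a),h(b)])[:, :800])
E
```

```text
0.03447444799463354 29.99193335417658 [0.83135617 0.25376728 0.38953001] [0.67036772 0.0497339  0.12393841]
```

View pics/s3.png

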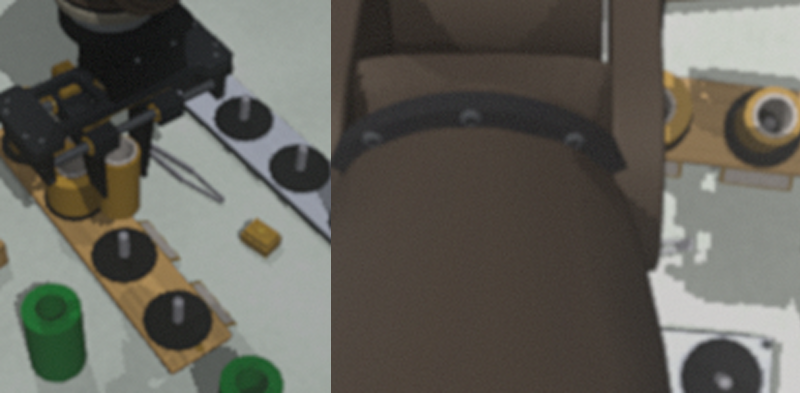

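```bash
python3 - <<'E'
from h import *
s=ctrl.snapshot("scene");t=ctrl.read_state();im=s["image"].copy()
Rm=R.from_quat(t["tool_rot"])
for z,c in((.1625,(0,0,255)),(.0905,(255,0,0))):
  for d in(0,.015):
    C=t["tcp_pos"]+Rm.apply([d,0,0]);a=np.linspace(0,2*np.pi,40)
    p=np.array([proj(s,[C[0]+.018*np.cos(q),C[1]+.018*np.sin(q),z]) for q in a])
    p=((p-[220,150])*7);cv2.circle
    if z>.1 and d==0: big=cv2.resize(im[150:235,220:310],None,fx=7,fy=7,interpolation=cv2.INTER_CUBIC)
    cv2.polylines(big,[p.astype(int).reshape(-1,1,2)],True,c if d==0 else (0,255,0),1)
cv2.imwrite("pics/s4.png",big)
E
```

```text
(no output)
```

View pics/s4.png

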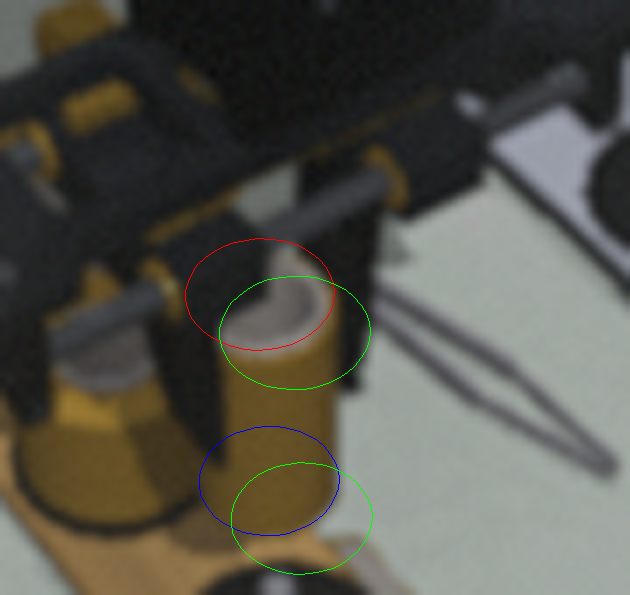

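The roll matches the zero-offset outline and is upright in the fingers, so I'm carrying it over.

```bash
python3 -m jog '[[0.03,0.002,-0.02,0,0,0,-0.01],[0.03,0.004,-0.055,0,0,0,-0.02],[0.03,0.006,-0.09,0,0,0,-0.03],[0.03,0.009,-0.125,0,0,0,-0.039],[0.03,0.011,-0.16,0,0,0,-0.039]]'>/dev/null; python3 -m jog '[[0.03,0.0015,-0.025,0,0,0,0],[0.03,0.0015,-0.04,0,0,0,0],[0.03,0.0015,-0.043,0,0,0,0],[0.03,0.0015,-0.043,0,0,0,0],[0.03,0.0015,-0.043,0,0,0,0]]'>/dev/null; python3 to.py .4708 .0882 .052 -.089
```

```text
t 8.92 shift [ 1.9  0.7 68.2] mm turn [-0. -0. -0.] j6 0.13 w 0.0346 f [ 0.5 -0.2 -1.4] tcp [0.47   0.0863 0.1202]
```

```bash
python3 -m jog '[[0.03,0.0015,0,0.015,0,0,0],[0.03,0.0015,0,0.03,0,0,0],[0.03,0.0015,0,0.045,0,0,0],[0.03,0.0015,0,0.056,0,0,0],[0.03,0.0015,0,0.062,0,0,0]]'; python3 -m jog '[[0.03,0,0,0.004,0,0,0],[0.03,0,0,0.007,0,0,0],[0.03,0,0,0.008,0,0,0],[0.03,0,0,0.008,0,0,0]]'; python3 to.py .4708 .0882 .052 -.089
```

```text
time: 9.33
tcp_pos: [0.4699, 0.0877, 0.057]
tool_rot: [0.738, 0.675, -0.001, -0.0]
ft_force: [0.2, -0.0, -0.3]
gripper_width: 0.0344
grip_force: 30.0
time: 9.67
tcp_pos: [0.47, 0.0879, 0.0516]
tool_rot: [0.738, 0.675, 0.001, 0.0]
ft_force: [-2.7, -0.6, 10.2]
gripper_width: 0.0345
grip_force: 30.0
t 9.67 shift [ 0.4  0.8 -0.4] mm turn [ 0.001 -0.    -0.   ] j6 0.14 w 0.0345 f [-2.7 -0.6 10.2] tcp [0.47   0.0879 0.0516]
```

```bash
python3 -m jog '[[0.075,0,0,0,0,0,0],[0.075,0,0,0,0,0,0],[0.075,0,0,0,0,0,0],[0.075,0,0,0,0,0,0],[0.075,0,0,0,0,0,0]]'>/dev/null; python3 -m jog '[[0.09,0,0,0,0,0,0],[0.09,0,0,0,0,0,0],[0.09,0,0,-0.02,0,0,0],[0.09,0,0,-0.06,0,0,0],[0.09,0,0,-0.10,0,0,0]]';python3 to.py .657 -.0347 .15 -.128
```

```text
time: 10.5
tcp_pos: [0.4685, 0.0879, 0.1511]
tool_rot: [0.738, 0.675, -0.001, -0.001]
ft_force: [1.4, -0.1, 0.1]
gripper_width: 0.0894
grip_force: 0.0
t 10.50 shift [-105.3  198.7    0.5] mm turn [-0.003  0.     0.039] j6 0.14 w 0.0894 f [ 1.4 -0.1  0.1] tcp [0.4685 0.0879 0.1511]
```

```bash
python3 -m jog '[[0.09,-0.015,0.029,0,0,0,0.01],[0.09,-0.034,0.064,0,0,0,0.02],[0.09,-0.053,0.1,0,0,0,0.03],[0.09,-0.072,0.136,0,0,0,0.039],[0.09,-0.09,0.17,0,0,0,0.039]]'>/dev/null; python3 -m jog '[[0.09,-0.012,0.022,0,0,0,0],[0.09,-0.015,0.0285,0,0,0,0],[0.09,-0.015,0.0285,0,0,0,0],[0.09,-0.015,0.0285,0,0,0,0]]'>/dev/null; python3 to.py .657 -.0347 .035 -.128
python3 - <<'E'
from h import *
a=ctrl.snapshot("scene")["image"];b=ctrl.snapshot("wrist")["image"]
cv2.imwrite("pics/s5.png",np.hstack([cv2.resize(a[120:300,240:420],(400,400)),cv2.resize(b[100:420,100:420],(400,400))]))
E
```

```text
t 11.25 shift [  0.3   1.  115.2] mm turn [-0.001 -0.    -0.   ] j6 -0.03 w 0.0899 f [-0.6  0.1  0.4] tcp [ 0.6561 -0.0349  0.1502]
```

View pics/s5.png

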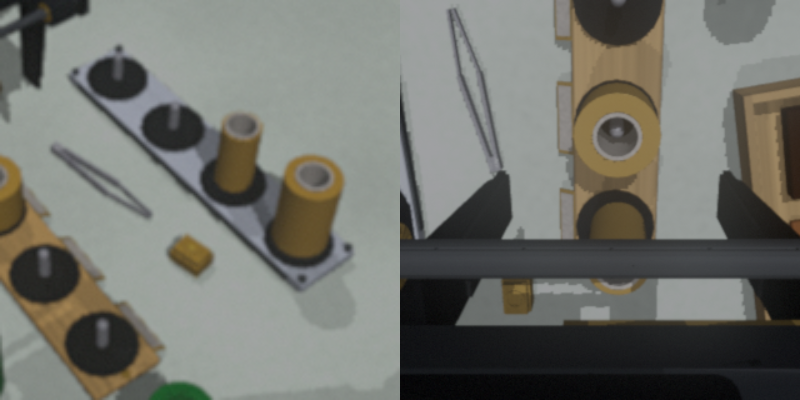

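Rolls 50 and 36 stand upright on the press rack at left-half (310,210) and (238,155). The third roll, 56 mm, is centred between the fingers at right-half (617,137).

```bash
python3 -m jog '[[0.08,0,0.001,0.035,0,0,0],[0.08,0,0.001,0.07,0,0,0],[0.08,0,0.001,0.098,0,0,0],[0.08,0,0.001,0.113,0,0,0],[0.04,0,0.001,0.115,0,0,0]]' >/dev/null; python3 -m jog '[[0.04,0,0,0,0,0,0],[0.04,0,0,0,0,0,0],[0.04,0,0,0,0,0,0],[0.04,0,0,0,0,0,0],[0.04,0,0,0,0,0,0]]' >/dev/null;python3 -m jog '[[0.04,0,0,0,0,0,0],[0.04,0,0,0,0,0,0]]'; python3 to.py .657 -.0347 .035 -.128;  python3 -m jog '[[0.04,0,0,-0.015,0,0,0],[0.04,0,0,-0.04,0,0,0],[0.04,0,0,-0.065,0,0,0],[0.04,0,0,-0.07,0,0,0]]'; python3 to.py .4631 .0026 .105 -.089
```

```text
time: 12.35
tcp_pos: [0.6585, -0.0353, 0.0374]
tool_rot: [0.751, 0.66, 0.001, 0.001]
ft_force: [-1.6, 2.2, 7.4]
gripper_width: 0.0563
grip_force: 30.0
t 12.35 shift [ 0.4 -1.6  2.4] mm turn [ 0.002 -0.    -0.   ] j6 -0.03 w 0.0563 f [-1.6  2.2  7.4] tcp [ 0.6585 -0.0353  0.0374]
time: 12.68
tcp_pos: [0.6595, -0.0357, 0.11]
tool_rot: [0.751, 0.66, 0.002, 0.002]
ft_force: [0.7, -0.6, -1.4]
gripper_width: 0.0563
grip_force: 30.0
t 12.68 shift [  12.9 -199.7    3.9] mm turn [ 0.006  0.    -0.039] j6 -0.03 w 0.0563 f [ 0.7 -0.6 -1.4] tcp [ 0.6595 -0.0357  0.11  ]
```

```bash
python3 -m jog '[[0.04,0.002,-0.02,0,0,0,-0.01],[0.04,0.004,-0.055,0,0,0,-0.02],[0.04,0.006,-0.09,0,0,0,-0.03],[0.04,0.009,-0.125,0,0,0,-0.039],[0.04,0.012,-0.16,0,0,0,-0.039]]'>/dev/null; python3 -m jog '[[0.04,0.0015,-0.025,0,0,0,0],[0.04,0.0015,-0.036,0,0,0,0],[0.04,0.0015,-0.039,0,0,0,0],[0.04,0.0015,-0.039,0,0,0,0],[0.04,0.0015,-0.039,0,0,0,0]]'>/dev/null; python3 to.py .4631 .0026 .035 -.089
```

```text
t 13.52 shift [ 1.  -0.2 70.7] mm turn [ 0.001 -0.    -0.   ] j6 -0.05 w 0.0559 f [ 1.7 -1.  -2. ] tcp [0.4631 0.0016 0.1057]
```

```bash
python3 -m jog '[[0.04,0.001,0,0.015,0,0,0],[0.04,0.001,0,0.03,0,0,0],[0.04,0.001,0,0.045,0,0,0],[0.04,0.001,0,0.056,0,0,0],[0.04,0.001,0,0.062,0,0,0]]'; python3 -m jog '[[0.04,0,0,0.004,0,0,0],[0.04,0,0,0.007,0,0,0],[0.04,0,0,0.008,0,0,0],[0.04,0,0,0.008,0,0,0]]'; python3 to.py .4631 .0026 .035 -.089
```

```text
time: 13.93
tcp_pos: [0.4629, 0.0027, 0.0422]
tool_rot: [0.738, 0.675, -0.0, -0.0]
ft_force: [-0.1, 0.2, -2.7]
gripper_width: 0.0561
grip_force: 30.0
time: 14.27
tcp_pos: [0.4627, 0.0027, 0.0369]
tool_rot: [0.738, 0.675, 0.0, 0.001]
ft_force: [-2.8, -0.8, 13.0]
gripper_width: 0.0562
grip_force: 30.0
t 14.27 shift [-0.1  0.4  1.9] mm turn [ 0.001  0.    -0.   ] j6 -0.05 w 0.0562 f [-2.8 -0.8 13. ] tcp [0.4627 0.0027 0.0369]
```

Seated. I'm opening, rising and going to roll 42.

```bash
python3 -m jog '[[0.08,0,0,0,0,0,0],[0.08,0,0,0,0,0,0],[0.08,0,0,0,0,0,0],[0.08,0,0,0,0,0,0],[0.08,0,0,0,0,0,0]]'>/dev/null; python3 -m jog '[[0.08,0,0,0,0,0,0],[0.08,0,0,-0.02,0,0,0],[0.08,0,0,-0.06,0,0,0],[0.08,0,0,-0.10,0,0,0],[0.08,0,0,-0.115,0,0,0]]';python3 to.py .6467 -.1192 .15 -.128
```

```text
time: 15.1
tcp_pos: [0.4633, 0.0027, 0.1548]
tool_rot: [0.738, 0.675, 0.002, 0.002]
ft_force: [-0.1, -0.7, 0.5]
gripper_width: 0.08
grip_force: 0.0
t 15.10 shift [-105.2  193.5    5.7] mm turn [0.005 0.    0.039] j6 -0.05 w 0.0800 f [-0.1 -0.7  0.5] tcp [0.4633 0.0027 0.1548]
```

```bash
python3 -m jog '[[0.08,-0.015,0.029,0,0,0,0.01],[0.08,-0.034,0.064,0,0,0,0.02],[0.08,-0.053,0.1,0,0,0,0.03],[0.08,-0.072,0.136,0,0,0,0.039],[0.08,-0.09,0.166,0,0,0,0.039]]'>/dev/null; python3 -m jog '[[0.08,-0.012,0.021,0,0,0,0],[0.08,-0.015,0.027,0,0,0,0],[0.08,-0.015,0.027,0,0,0,0],[0.08,-0.015,0.027,0,0,0,0]]'>/dev/null; python3 to.py .6467 -.1192 .045 -.128
python3 - <<'E'
from h import *
a=ctrl.snapshot("scene")["image"];b=ctrl.snapshot("wrist")["image"]
cv2.imwrite("pics/s6.png",np.hstack([cv2.resize(a[120:300,240:420],(400,400)),cv2.resize(b[100:420,100:420],(400,400))]))
E
```

```text
t 15.85 shift [  0.6   3.2 105.1] mm turn [-0.001 -0.    -0.   ] j6 -0.16 w 0.0799 f [-0.1  0.6 -0.4] tcp [ 0.6436 -0.1195  0.1501]
```

View pics/s6.png

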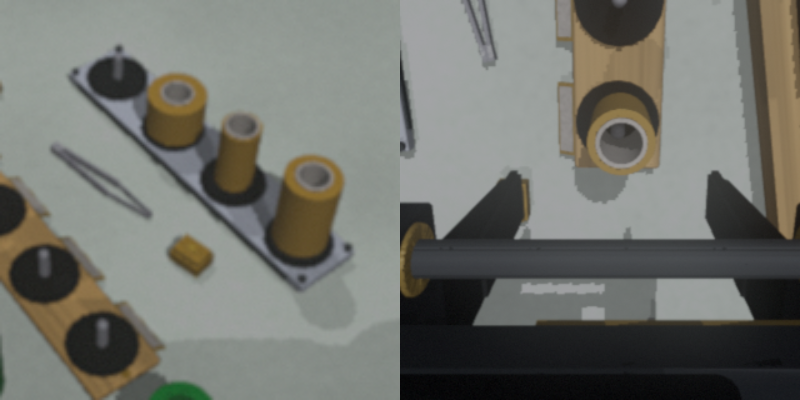

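Roll 56 is seated at left-half (175,110). Roll 42's bore is at right-half (621,143), about 3 mm to the right of the fingers' midline, so I'm correcting that and grasping.

```bash
python3 -m jog '[[0.07,0,0.003,0.035,0,0,0],[0.07,0,0.003,0.065,0,0,0],[0.07,0,0.003,0.09,0,0,0],[0.07,0,0.003,0.103,0,0,0],[0.035,0,0.003,0.105,0,0,0]]' >/dev/null; python3 -m jog '[[0.035,0,0,0,0,0,0],[0.035,0,0,0,0,0,0],[0.035,0,0,0,0,0,0],[0.035,0,0,0,0,0,0],[0.035,0,0,0,0,0,0]]' >/dev/null;python3 -m jog '[[0.035,0,0,0,0,0,0],[0.035,0,0,0,0,0,0],[0.035,0,0,0,0,0,0]]'; python3 to.py .6467 -.1192 .045 -.128;  python3 -m jog '[[0.035,0,0,-0.015,0,0,0],[0.035,0,0,-0.04,0,0,0],[0.035,0,0,-0.065,0,0,0],[0.035,0,0,-0.07,0,0,0],[0.035,0,0,-0.07,0,0,0]]'; python3 to.py .4554 -.083 .115 -.089
```

```text
time: 17.03
tcp_pos: [0.6479, -0.1204, 0.0471]
tool_rot: [0.751, 0.66, 0.001, 0.001]
ft_force: [-1.8, 0.7, 7.2]
gripper_width: 0.0411
grip_force: 30.0
t 17.03 shift [ 1.  -1.4  2.1] mm turn [ 0.002  0.    -0.   ] j6 -0.16 w 0.0411 f [-1.8  0.7  7.2] tcp [ 0.6479 -0.1204  0.0471]
time: 17.45
tcp_pos: [0.6481, -0.1205, 0.1177]
tool_rot: [0.751, 0.66, 0.001, 0.002]
ft_force: [0.5, -0.4, -1.3]
gripper_width: 0.0407
grip_force: 30.0
t 17.45 shift [  12.6 -195.9    2. ] mm turn [ 0.004  0.001 -0.039] j6 -0.16 w 0.0407 f [ 0.5 -0.4 -1.3] tcp [ 0.6481 -0.1205  0.1177]
```

```bash
python3 -m jog '[[0.035,0.002,-0.02,0,0,0,-0.01],[0.035,0.004,-0.055,0,0,0,-0.02],[0.035,0.006,-0.09,0,0,0,-0.03],[0.035,0.009,-0.125,0,0,0,-0.039],[0.035,0.011,-0.16,0,0,0,-0.039]]'>/dev/null; python3 -m jog '[[0.035,0.0015,-0.023,0,0,0,0],[0.035,0.0015,-0.033,0,0,0,0],[0.035,0.0015,-0.036,0,0,0,0],[0.035,0.0015,-0.036,0,0,0,0],[0.035,0.0015,-0.036,0,0,0,0]]'>/dev/null; python3 to.py .4554 -.0837 .045 -.089
```

```text
t 18.28 shift [ 1.  -0.4 70.5] mm turn [ 0.001  0.    -0.   ] j6 -0.24 w 0.0408 f [-0.4 -0.7 -0.6] tcp [ 0.4557 -0.0847  0.1155]
```

```bash
python3 -m jog '[[0.035,0.001,0,0.015,0,0,0],[0.035,0.001,0,0.03,0,0,0],[0.035,0.001,0,0.045,0,0,0],[0.035,0.001,0,0.056,0,0,0],[0.035,0.001,0,0.062,0,0,0]]'>/dev/null; python3 -m jog '[[0.035,0,0,0.004,0,0,0],[0.035,0,0,0.007,0,0,0],[0.035,0,0,0.008,0,0,0],[0.035,0,0,0.008,0,0,0]]'; python3 to.py .4554 -.083 .045 -.089
```

```text
time: 19.03
tcp_pos: [0.455, -0.0834, 0.0466]
tool_rot: [0.738, 0.675, 0.0, 0.001]
ft_force: [-2.6, 0.2, 11.8]
gripper_width: 0.0408
grip_force: 30.0
t 19.03 shift [0.5 0.3 1.6] mm turn [0.001 0.    0.   ] j6 -0.24 w 0.0408 f [-2.6  0.2 11.8] tcp [ 0.455  -0.0834  0.0466]
```

```bash
python3 -m jog '[[0.08,0,0,0,0,0,0],[0.08,0,0,0,0,0,0],[0.08,0,0,0,0,0,0],[0.08,0,0,0,0,0,0],[0.08,0,0,0,0,0,0]]'>/dev/null; python3 -m jog '[[0.08,0,0,0,0,0,0],[0.08,0,0,-0.02,0,0,0],[0.08,0,0,-0.06,0,0,0],[0.08,0,0,-0.10,0,0,0],[0.08,0,0,-0.14,0,0,0]]'>/dev/null;python3 -m jog '[[0.08,-0.04,0,0,0,0,0],[0.08,-0.08,0,0,0,0,0],[0.08,-0.12,0,0,0,0,0],[0.08,-0.16,0,0,0,0,0],[0.08,-0.2,0,0,0,0,0]]'
python3 -m jog '[[0.08,-0.04,0,0,0,0,0],[0.08,-0.08,0,0,0,0,0],[0.08,-0.1,0,0,0,0,0],[0.08,-0.1,0,0,0,0,0],[0.08,-0.1,0,0,0,0,0]]'
python3 - <<'E'
from h import *
a=ctrl.snapshot("scene")["image"];b=ctrl.snapshot("top")["image"]
cv2.imwrite("pics/s7.png",np.hstack([cv2.resize(a[120:270,250:410],(400,375)),cv2.resize(b[220:340,160:288],(400,375))]))
cv2.imwrite("pics/s8.png",cv2.resize(b[220:340,160:390],None,fx=3.4,fy=3.4,interpolation=cv2.INTER_CUBIC))
E
```

```text
time: 20.28
tcp_pos: [0.4361, -0.2843, 0.1858]
tool_rot: [0.738, 0.675, 0.0, 0.0]
ft_force: [1.2, 0.1, -0.5]
gripper_width: 0.08
grip_force: 0.0
time: 20.7
tcp_pos: [0.4272, -0.3825, 0.185]
tool_rot: [0.738, 0.674, 0.0, -0.001]
ft_force: [0.3, 0.6, 0.9]
gripper_width: 0.0803
grip_force: 0.0
```

View pics/s7.png

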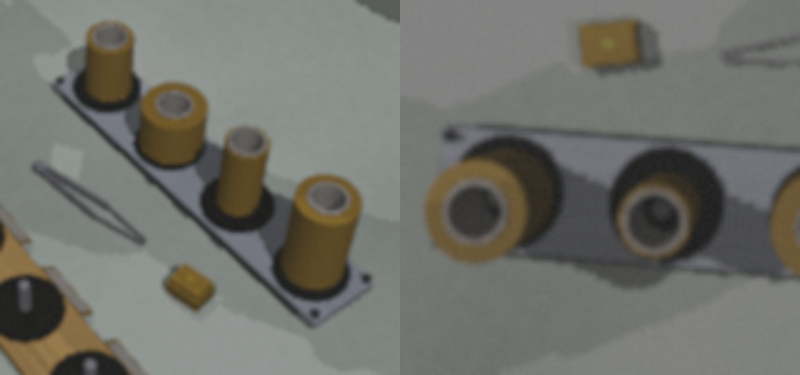

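View pics/s8.png

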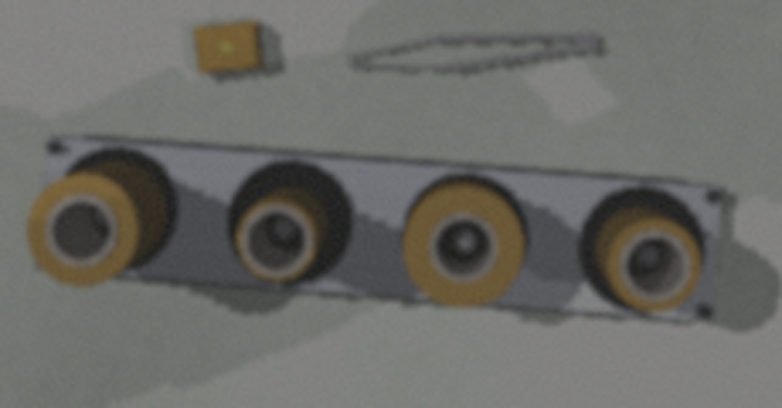

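The pictures show all four rolls upright on the press rack in the order 50, 36, 56, 42. I'll check the numbers once, then hand in.

```bash
python3 - <<'E'
from h import *
s=ctrl.snapshot("top");C=np.array([(81,230),(277,236),(464,243),(653,262)])/3.4+[160,220]
P=np.array([ray(s,*c,z) for c,z in zip(C,(.1,.09,.064,.078))])
Q=np.array([[0.4783,.1739],[.4708,.0882],[.4631,.0026],[.4554,-.083]]);e=(P-Q)*1e3;print(e.round(1))
if abs(e).max()<8: print(ctrl.close_job())
E
```

```text
[[-1.6 -1. ]
 [ 0.9 -0.9]
 [ 1.3  1. ]
 [ 0.8  1.8]]
the job is handed in; nothing more can be done
None
```

The job is handed in after about 21 s of the 88 s allowed: all four rolls stand upright on the press rack in the original order (50, 36, 56, 42 from the left), each measured within 2 mm of its peg; the verdict was not shown.

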